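Line up the dishes and hold the lamp shutter half open

TASK

Slide the three petri dishes along the blue-grey stage of the viewing unit, without picking them up, so that one sits centred in each yellow ring and they form an even row. Then slide the lamp's sprung shutter, the one with the orange knob, to half open, where the knob is level with the red line, and finish while still holding it there against the spring. Leave the timer and the small beaker where they are.

Things in the scene. Friction and masses are not known exactly. Their poses are not given: they have to be found in the camera images.
- viewer: viewing unit, fixed: blue-grey stage board 230 (x) by 340 mm (y), top at z = 8 mm; along its far edge a grey lamp housing, x = +65 to +115 mm, full length, top at z = 53 mm, yellow light slot in its front. Origin: centre of the underside; own x from the stage toward the housing, y along the row of rings, z up. Rings at x = 0, y = +100, 0, -100 mm
- mark_a (a point): centre, on the stage surface, of the left (+y) printed yellow ring (73 mm outside diameter, 67 mm inside); any dish may go on any ring
- mark_b (a point): centre, on the stage surface, of the middle printed yellow ring (73 mm outside diameter, 67 mm inside); any dish may go on any ring
- mark_c (a point): centre, on the stage surface, of the right (-y) printed yellow ring (73 mm outside diameter, 67 mm inside); any dish may go on any ring
- dish_1: shallow clear round petri dish with cream-coloured gel and lid, 63 mm diameter, 14 mm high, about 30 g, loose on the stage; origin: centre of its underside, z up
- dish_2: shallow clear round petri dish with cream-coloured gel and lid, 63 mm diameter, 14 mm high, about 30 g, loose on the stage; origin: centre of its underside, z up
- dish_3: shallow clear round petri dish with cream-coloured gel and lid, 63 mm diameter, 14 mm high, about 30 g, loose on the stage; origin: centre of its underside, z up
- shutter (a joint): travel of the dark steel shutter along the housing in m: 0 closed (covers the light slot), 0.08 fully open, half open is 0.04. It slides along the viewer's +y. A spring closes it again whenever it is let go: 3 N at 0, 7 N at half, 11 N fully open
- knob (a point): orange knob on top of the shutter, gripped from above: upright block 16 (x) by 14 (y, along the slide) by 34 mm high, from z = 57 to 91 mm above the worktop; clear on all sides. This point: centre of its foot. Shutter closed, it stands at viewer x = 90, y = -40 mm
- half_line (a point): point above the red line on the housing where the knob's middle stands at half travel: viewer x = 90 mm, y = 0, z = 76 mm. Red lines 4 mm wide: across the rear of the housing's top behind the shutter, and on the foot of its front face, where an orange stripe on the shutter's front plate stands right above it at half travel
- timer: white lab timer, 38x62x58 mm, bystander; origin: centre of its underside
- beaker_50: small glass beaker, 50 mm across, 56 mm high, bystander; origin: centre of its underside
Mind the look-alikes: they are no part of the job. Leave any black, pink or purple look-alike of the dish_1 alone.

How it is judged:
On the way, in this order (a step that is already met when the one before it is completed fails the run):
1. a dish rests centred in each ring, shutter still closed (horizontal distance between any of dish_1, dish_2, dish_3 and mark_a below 0.008 m and horizontal distance between any of dish_1, dish_2, dish_3 and mark_b below 0.008 m and horizontal distance between any of dish_1, dish_2, dish_3 and mark_c below 0.008 m and z of each of dish_1, dish_2, dish_3 in the frame of viewer below 0.013 m and linear speed of each of dish_1, dish_2, dish_3 below 0.02 m/s and value of joint shutter below 0.006 m), for 0.2 s.
2. the shutter is held half open by the fingers (value of joint shutter between 0.035 and 0.045 m and contact force between the fingers and shutter above 2 N), for 0.3 s.
At the end, for the whole second after the job is handed in: Each ring has a dish centred within 8 mm, flat on the stage and at rest; the shutter is steady at half travel (0.040 m, within 5 mm) while the fingers still hold the shutter with more than 2 N (all of step 2 and horizontal distance between any of dish_1, dish_2, dish_3 and mark_a below 0.008 m and horizontal distance between any of dish_1, dish_2, dish_3 and mark_b below 0.008 m and horizontal distance between any of dish_1, dish_2, dish_3 and mark_c below 0.008 m and z of each of dish_1, dish_2, dish_3 in the frame of viewer below 0.013 m and linear speed of each of dish_1, dish_2, dish_3 below 0.02 m/s and velocity of joint shutter between -0.01 and 0.01 m/s); the arm keeps its last pose, push and grip.
It fails at once if a dish is picked up (underside more than 15 mm above the stage), tipped over or off the stage (z of any of dish_1, dish_2, dish_3 in the frame of viewer above 0.023 m or angle between any of dish_1, dish_2, dish_3's own z axis and vertical above 0.5 rad or z of any of dish_1, dish_2, dish_3 in the frame of viewer below 0 m).
It fails at once if the timer or the small beaker is displaced by more than 30 mm (distance of any of timer, beaker_50 from where it was at the start of the episode above 0.03 m).
It also fails if it takes over 58 s, if anything falls off the work surface, if the arm or the gripper's body presses on something with over 40 N, if the wrist force passes 120 N, or if a joint passes its speed limit or range.

ROBOT

A 6-joint arm with a two-finger parallel gripper is mounted at the origin on a cart in front of the work surface, level with it; the furniture and walls round the work are solid. World frame = base frame: x ahead of the robot, y to its left, z up, the work surface at z = 0. Lengths are in m, angles in rad, forces in N, time in s.
With the tool pointing down it reaches from about 0.425 to 0.95 m from the base axis. Payload 3.5 kg.
Tool frame: the origin (TCP) lies at the very end of the fingers, on their centre line; the grasp point (between the pads) lies 19 mm behind it; x points along the fingers, z is the direction in which the jaws open and shut, and the axes are right-handed (so a half turn about x gives the same grasp; the last joint's range is limited). The gripper opens to 85 mm and grips with 20 to 120 N. Pads are 22 mm wide; open, the fingers measure 114 mm over their backs; the gripper's body (76 mm by 85 mm) begins 54 mm behind the grasp point. The pads swing forward as they close: fully open they stand 13 mm farther back than shut.
Start: joints at [-1.351, 0.286, 1.577, -0, 1.279, -0.15], TCP at [0.244, -0.629, 0.231] pointing down, gripper open.
Joint ranges: [-2.77, 2.77], [-0.9, 2.22], [0.21, 2.48], [-1.53, 4.67], [0.24, 2.81], [-2.84, 2.84]. Speed limits (rad/s): [2.79, 2.79, 3.14, 3.14, 3.14, 3.14].

INTERFACE

Orientations are given as a unit quaternion [x, y, z, w].
In Python, from plant import ctrl, cams gives the robot as it stands.
- The arm moves only by the tool play_rows, never from a script. Its argument "rows" is a list of rows, each a list of 3 entries, a list of its own where there are three numbers: the opening in per cent of the stroke, from 0 (shut) to 100 (fully open), then the shift along the tool's x, y, z in units of 0.3 m (1.0 is 0.3 m), then the turn, a rotation vector about the tool's x, y, z in units of pi/2 rad (1.0 is pi/2 rad). A call has 1 to 10 rows; each row is the pose to reach, as a shift and turn from the pose commanded when the call began, along the tool's axes at that moment; what a row does not reach only later rows make up. A row lasts 1/12 s, in which the tool goes at most 41.7 mm and 7.16 degrees, less where a joint would pass 70% of its speed; a pose out of reach is approached as far as the arm can. A call with a number of a shift or a turn outside -1 to 1 is refused whole. A call with a gripper value outside its range is refused whole. The fingers move at their own pace and stop on an object; "force" is the grip in N (left out, the last holds). Time passes only in rows, so rows that repeat a pose let the fingers close. It gives the time, the measured TCP pose, the force and the opening at its end, in the units of the state.
- ctrl.get_state(): the state, without advancing time (a new reading comes with each control period).
- cams.read_camera(name): name is "scene" or "top" or "wrist"; returns a dict with "color" (400x640x3 uint8, red, green, blue), "fx", "fy", "cx", "cy" (pixels), "view" (4x4, takes a point from world to camera coordinates). Camera axes: x right, y down, z forward; pixel columns grow to the right and rows downward; lengths in m; the calibration is good to about 2 mm. A picture is of the moment at which its call begins. There is no depth.
- ctrl.sign_off(): hands the job in, once; it reports no verdict.
The state is a dict: "time": time; "qpos": joint angles; "dq": joint speeds; "joint_efforts": joint torques, N m; "eef_pos": TCP position; "tcp_rot": TCP orientation; "contact_force": force on the tool from outside, world axes, zero at the start; "wrist_torque": the same for the moment, N m; "opening": opening from 0.0 (shut) to 1.0 (fully open).
Only numpy, scipy, OpenCV 4.12 (cv2) and the standard library are available. Lean on these libraries where they do the work, as an engineer would, in place of code of your own. Each camera call takes 0.05 s, during which the arm holds its last target. There are 200 camera calls.

## Working session

There is one attempt and no reset: what is moved stays moved. The work goes in short steps, Python scripts to look and compute and a tool call to move; the robot and the scene stay as the last step left them, time stands still between calls to the robot, and variables do not carry over. Pictures are saved under pics/ and viewed, about 8 in all and at most 12, crops included, and the job is handed in when it is done.

Besides the shell and the picture viewer there is one more tool, called after "Request:" as name(argument=value, ...) on one line, values as JSON. play_rows: Moves the arm, as the interface text tells. Shifts and turns lie within -1 to 1; 1 stands for 0.3 m of shift or pi/2 rad of turn. Its arguments: {"type":"object","properties":{"rows":{"type":"array"},"force":{"type":"number"}},"required":["rows"]}

```bash
mkdir -p pics; ls; cat > h.py <<'E'
import numpy as np, cv2
from plant import ctrl, cams
from scipy.spatial.transform import Rotation as R
def shot(n,f=None):
    c=cams.read_camera(n)
    if f: cv2.imwrite(f'pics/{f}.png',c['color'][:,:,::-1])
    return c
def ray(c,u,v,z):
    V=np.array(c['view']);Rm=V[:3,:3];o=-Rm.T@V[:3,3]
    d=Rm.T@np.array([(u-c['cx'])/c['fx'],(v-c['cy'])/c['fy'],1])
    return o+d*(z-o[2])/d[2]
def proj(c,p):
    V=np.array(c['view']);q=V[:3,:3]@np.array(p)+V[:3,3]
    return np.array([c['fx']*q[0]/q[2]+c['cx'],c['fy']*q[1]/q[2]+c['cy']])
E
python3 - <<'E'
from h import *
for n in('top','scene'):
    c=shot(n,n+'0'); V=np.array(c['view']); print(n,c['fx'],-V[:3,:3].T@V[:3,3])
s=ctrl.get_state(); print(s); print(R.from_quat(s['tcp_rot']).as_matrix().round(3))
E
```

```text
pics
top 501.64797114739594 [ 0.3859479  -0.13274505  1.44956221]
scene 484.31211726660433 [-0.13546559 -0.42563465  1.23801461]
{'time': 0.1, 'qpos': array([-1.35101785e+00,  2.87063140e-01,  1.57801099e+00,  1.24749362e-05,
        1.27860891e+00, -1.50025993e-01]), 'dq': array([-0.00039606, -0.00320809, -0.00342879, -0.00232745, -0.00017219,
       -0.00021558]), 'joint_efforts': array([ 8.38684173e-04, -4.07291400e+01, -2.93699545e+01, -1.43847988e-04,
        3.37951264e-03, -1.48031070e-06]), 'eef_pos': array([ 0.24385215, -0.62878463,  0.23010541]), 'tcp_rot': array([ 0.40005988,  0.58393892, -0.39904559,  0.58286367]), 'contact_force': array([0.12814381, 0.35759825, 0.24006378]), 'wrist_torque': array([0.01190409, 0.00501012, 0.02103291]), 'opening': 0.9992821438858984}
[[-0.     0.932  0.361]
 [ 0.002  0.361 -0.932]
 [-1.     0.    -0.002]]
```

View pics/top0.png

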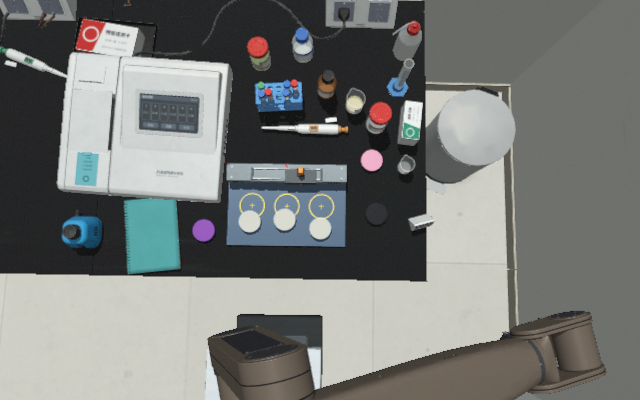

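View pics/scene0.png

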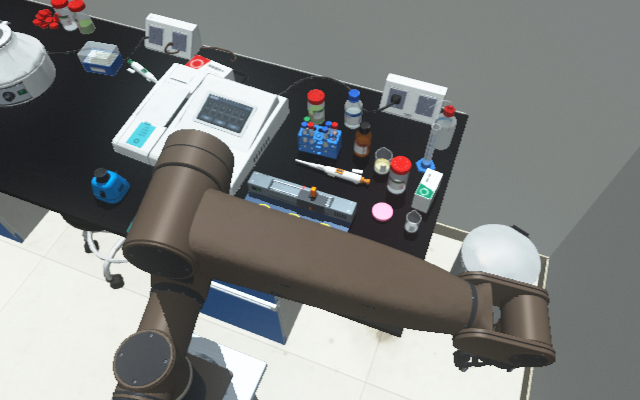

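The top view shows the viewer around (287,205). The cream dishes are at about (249,222), (285,220) and (320,229). The look-alikes are black (376,214), pink (371,160) and purple (203,231), and none of them is on the stage. The orange knob is at (300,173). Next I'll measure by colour and enlarge to confirm.

```bash
cat >> h.py <<'E'
def blobs(m,amin,amax=1e9):
    n,l,s,ce=cv2.connectedComponentsWithStats(m.astype(np.uint8))
    return [(ce[i],s[i,4],s[i,:4]) for i in range(1,n) if amin<=s[i,4]<=amax]
def hsv(c): return cv2.cvtColor(c['color'],cv2.COLOR_RGB2HSV).astype(int)
E
python3 - <<'E'
from h import *
c=shot('top'); H=hsv(c); im=c['color'].astype(int)
roi=np.zeros(H.shape[:2],bool); roi[150:260,215:360]=1
h,s,v=H[...,0],H[...,1],H[...,2]
stage=roi&(h>95)&(h<125)&(s>60)&(v>50)
cr=roi&(s<50)&(v>185)
ye=roi&(h>20)&(h<35)&(s>110)&(v>120)
kn=roi&(h>8)&(h<20)&(s>180)&(v>150)
for b in blobs(cr,200): print('cream',b[0],b[1],b[2],ray(c,*b[0],.022).round(4))
for b in blobs(kn,5): print('knob',b[0],b[1],ray(c,*b[0],.091).round(4))
for b in blobs(ye,15): print('yellow',b[0].round(1),b[1],b[2])
ys,xs=np.nonzero(stage); pts=np.array([ray(c,a,b,.008)[:2] for a,b in zip(xs,ys)],np.float32)
print('stage rect',cv2.minAreaRect(pts))
cv2.imwrite('pics/crop0.png',cv2.resize(c['color'][145:260,190:440,::-1],None,fx=3.2,fy=3.2,interpolation=cv2.INTER_CUBIC))
E
```

```text
cream [284.07417582 218.86263736] 364 [274 209  21  21] [ 0.5095 -0.0513  0.022 ]
cream [249.03835616 220.73972603] 365 [239 210  21  22] [0.5021 0.0482 0.022 ]
cream [319.7967033  227.74175824] 364 [309 217  22  22] [ 0.4863 -0.1536  0.022 ]
stage rect ((0.5247130393981934, -0.055609509348869324), (0.18185408413410187, 0.34167638421058655), 0.34571152925491333)
```

View pics/crop0.png

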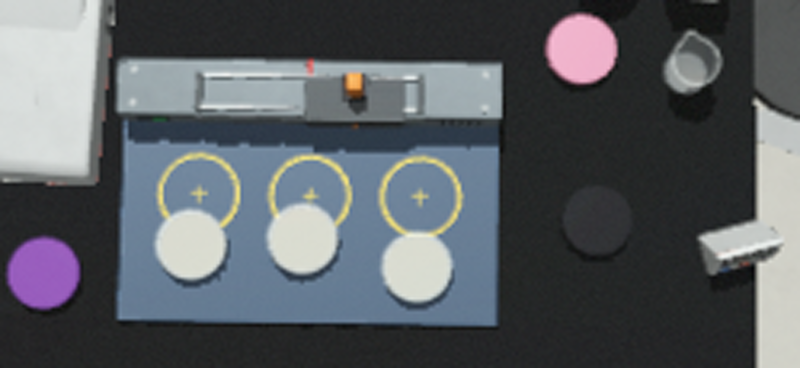

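The enlarged crop shows three cream dishes on the blue-grey stage. The ring crosses are at crop (199,193), (310,195) and (420,197), and the knob is at (354,85). The pink, purple and black discs are off the stage, so the cream ones are the right dishes. Next I'll fit the rings.

```bash
python3 - <<'E'
from h import *
from scipy.optimize import least_squares
c=shot('top'); im=c['color'].astype(int)
ye=(im[...,0]-im[...,2]>15)&(im[...,1]-im[...,2]>8); ye[:188]=0; ye[224:]=0; ye[:,:228]=0; ye[:,346:]=0
kn=(im[...,0]-im[...,2]>90)&(im[...,0]-im[...,1]>40); kn[:160]=0;kn[185:]=0;kn[:,228:]&=True;kn[:,:228]=0;kn[:,346:]=0
for b in blobs(kn,4): print('knob',b[0],b[1],ray(c,*b[0],.091).round(4))
G=[]
for u0,v0 in((252.2,205.3),(286.9,205.9),(321.25,206.6)):
    ys,xs=np.nonzero(ye); P=np.array([ray(c,a,b,.008)[:2] for a,b in zip(xs,ys)]); g=ray(c,u0,v0,.008)[:2]
    d=np.linalg.norm(P-g,axis=1); P=P[(d>.028)&(d<.043)]
    f=least_squares(lambda p:np.linalg.norm(P-p,axis=1)-.035,g,loss='soft_l1',f_scale=.002)
    print('guess',g.round(4),'fit',f.x.round(4),len(P)); G.append(f.x)
G=np.array(G); d=G[0]-G[2]; print('yaw',np.degrees(np.arctan2(-d[0],d[1])),'len',np.linalg.norm(d),'c',G.mean(0))
E
```

```text
knob [300.07407407 170.40740741] 27 [ 0.638  -0.0953  0.091 ]
guess [0.548  0.0426] fit [0.5484 0.0442] 109
guess [ 0.5484 -0.0575] fit [ 0.5493 -0.0561] 107
guess [ 0.5485 -0.1568] fit [ 0.5498 -0.1558] 138
yaw 0.4077670853594664 len 0.19997822013873984 c [ 0.54915537 -0.05591914]
```

Request:
play_rows(rows=[[100,[0,0.66,-0.59],[0.231,0,0]],[100,[0,0.66,-0.59],[0.231,0,0]],[100,[0,0.66,-0.59],[0.231,0,0]],[100,[0,0.66,-0.59],[0.231,0,0]],[100,[0,0.66,-0.59],[0.231,0,0]],[100,[0,0.66,-0.59],[0.231,0,0]],[100,[0,0.66,-0.59],[0.231,0,0]],[100,[0,0.66,-0.59],[0.231,0,0]],[100,[0,0.66,-0.59],[0.231,0,0]]], force=20)

```text
time: 0.95
eef_pos: [0.365, -0.3922, 0.2314]
tcp_rot: [0.498, 0.502, -0.498, 0.502]
contact_force: [-0.5, -0.8, 0.0]
opening: 1.0
```

Request:
play_rows(rows=[[100,[0.27,0.404,-0.795],[0,0,0]],[100,[0.27,0.404,-0.795],[0,0,0]],[100,[0.27,0.404,-0.795],[0,0,0]],[100,[0.27,0.404,-0.795],[0,0,0]],[100,[0.27,0.404,-0.795],[0,0,0]],[100,[0.27,0.404,-0.795],[0,0,0]],[100,[0.27,0.404,-0.795],[0,0,0]],[100,[0.27,0.404,-0.795],[0,0,0]],[100,[0.27,0.404,-0.795],[0,0,0]]])

```text
time: 1.7
eef_pos: [0.4843, -0.1535, 0.1495]
tcp_rot: [0.498, 0.503, -0.498, 0.502]
contact_force: [-0.7, 0.0, 0.1]
opening: 0.998
```

```bash
python3 - <<'E'
from h import *
c=shot('wrist','w1'); s=ctrl.get_state(); print(s['eef_pos'],R.from_quat(s['tcp_rot']).as_matrix().round(4))
E
```

```text
[ 0.48435358 -0.15452761  0.15021822] [[-4.0e-04  1.0e+00  6.8e-03]
 [-6.0e-04  6.8e-03 -1.0e+00]
 [-1.0e+00 -4.0e-04  6.0e-04]]
```

View pics/w1.png

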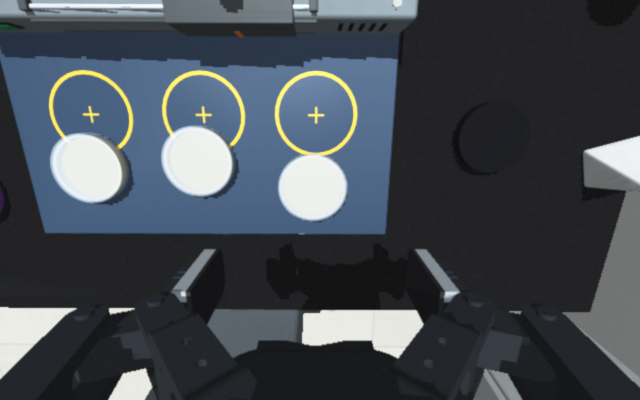

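The wrist view shows the crosses at about (91,114), (203,114) and (316,115), and the dishes at (90,167), (199,160) and (313,187). All of them are clear of the fingers.

```bash
cat >> h.py <<'E'
def wmeas(c):
    im=c['color'].astype(int); out={}
    cr=(im.min(2)>150)&(im.max(2)-im.min(2)<45)
    out['dish']=[ray(c,*b[0],.018)[:2].round(4) for b in blobs(cr,1500,9000)]
    ye=(im[...,0]-im[...,2]>60)&(im[...,1]-im[...,2]>40)
    out['cross']=[ray(c,*b[0],.008)[:2].round(4) for b in blobs(ye,20,200) if b[2][2]<25 and b[2][3]<25]
    return out
E
python3 - <<'E'
from h import *
print(wmeas(shot('wrist')))
E
```

```text
{'dish': [array([ 0.5102, -0.047 ]), array([0.5032, 0.0532]), array([ 0.5162, -0.4268]), array([ 0.4867, -0.1506]), array([0.3274, 0.1533]), array([ 0.3335, -0.2059])], 'cross': [array([0.5494, 0.047 ]), array([ 0.55  , -0.0533]), array([ 0.5504, -0.1533])]}
```

Request:
play_rows(rows=[[100,[0.13,0.007,-0.006],[0,0,0]],[100,[0.26,0.007,-0.006],[0,0,0]],[100,[0.36,0.007,-0.006],[0,0,0]],[100,[0.43,0.007,-0.006],[0,0,0]],[100,[0.465,0.007,-0.006],[0,0,0]],[100,[0.465,0.007,-0.006],[0,0,0]]])

```text
time: 2.3
eef_pos: [0.4845, -0.1524, 0.0088]
tcp_rot: [0.498, 0.503, -0.499, 0.5]
contact_force: [0.4, -0.2, -0.1]
opening: 0.999
```

Request:
play_rows(rows=[[100,[0.01,0,0],[0,0,0]],[100,[0.01,0,0],[0,0,0]],[100,[0.01,0,0],[0,0,0]]])

```text
time: 2.55
eef_pos: [0.4876, -0.1527, 0.0096]
tcp_rot: [0.499, 0.5, -0.498, 0.503]
contact_force: [0.6, 0.1, -0.6]
opening: 1.001
```

```bash
python3 - <<'E'
from h import *
c=shot('wrist','w2'); print(ctrl.get_state()['eef_pos'],ctrl.get_state()['contact_force'])
E
```

```text
[ 0.48753774 -0.15246529  0.00955605] [ 0.27564101 -0.09639475  0.67331784]
```

View pics/w2.png

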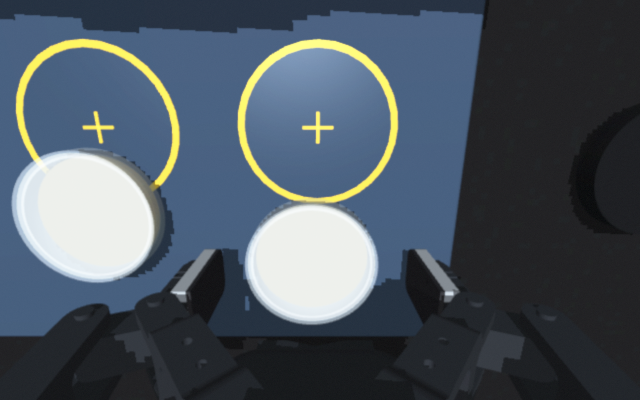

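Request:
play_rows(rows=[[100,[0.015,0,0],[0,0,0]],[100,[0.015,0,0],[0,0,0]],[80,[0.015,0,0],[0,0,0]],[70,[0.015,0,0],[0,0,0]],[70,[0.015,0,0],[0,0,0]],[70,[0.015,0,0],[0,0,0]],[70,[0.015,0,0],[0,0,0]],[70,[0.015,0,0],[0,0,0]]])

```text
time: 3.27
eef_pos: [0.4865, -0.1516, 0.0037]
tcp_rot: [0.498, 0.502, -0.498, 0.502]
contact_force: [0.2, -0.1, 2.5]
opening: 0.72
```

```bash
python3 - <<'E'
from h import *
c=shot('wrist','w3'); s=ctrl.get_state(); print(s['eef_pos'],s['contact_force'],s['opening'])
E
```

```text
[ 0.48651537 -0.15165645  0.00364905] [-0.53364781  0.60167913  3.76937463] 0.7256128292718559
```

View pics/w3.png

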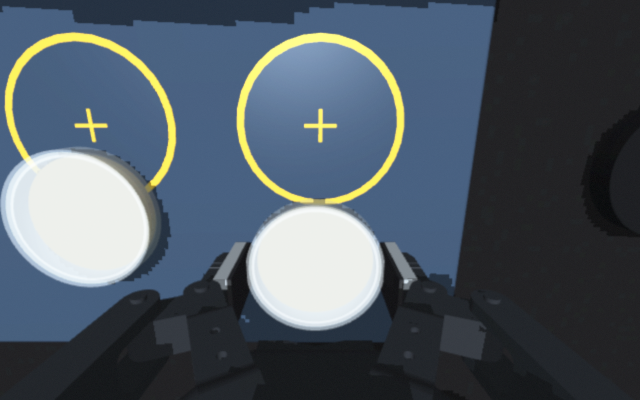

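The image shows the dish (315,265) between the pads, with its ring cross at (320,125). The opening stopped at 0.72, so the dish is held.

```bash
python3 - <<'E'
from h import *
c=shot('wrist'); m=wmeas(c); print(m, ctrl.get_state()['eef_pos'])
im=c['color'].astype(int); cr=(im.min(2)>150)&(im.max(2)-im.min(2)<45)
for b in blobs(cr,1500): print(b, ray(c,*b[0],.022)[:2])
V=np.array(c['view']); print(-V[:3,:3].T@V[:3,3])
E
```

```text
{'dish': [], 'cross': []} [ 0.48650119 -0.15162907  0.0036436 ]
(array([ 74.75454604, 217.63014843]), np.int32(15563), array([  1, 150, 148, 137], dtype=int32)) [ 0.51199941 -0.04868012]
(array([314.80555976, 266.97924557]), np.int32(13202), array([248, 205, 135, 125], dtype=int32)) [ 0.48919337 -0.15144501]
[ 0.55672436 -0.15107894  0.14600076]
```

Request:
play_rows(rows=[[70,[-0.003,0.03,0.002],[0,0,0]],[70,[-0.003,0.07,0.004],[0,0,0]],[70,[-0.003,0.11,0.006],[0,0,0]],[70,[-0.003,0.15,0.008],[0,0,0]],[70,[-0.003,0.19,0.008],[0,0,0]],[70,[-0.003,0.212,0.008],[0,0,0]],[70,[-0.003,0.212,0.008],[0,0,0]],[70,[-0.003,0.212,0.008],[0,0,0]]])

```text
time: 4.03
eef_pos: [0.5496, -0.1534, 0.0037]
tcp_rot: [0.498, 0.502, -0.498, 0.502]
contact_force: [0.2, -0.5, -0.7]
opening: 0.722
```

Request:
play_rows(rows=[[80,[0,0,0],[0,0,0]],[90,[0,0,0],[0,0,0]],[100,[0,0,0],[0,0,0]],[100,[0,0,0],[0,0,0]],[100,[0,0,0],[0,0,0]],[100,[-0.1,0,0],[0,0,0]],[100,[-0.2,0,0],[0,0,0]],[100,[-0.2,-0.1,0],[0,0,0]],[100,[-0.2,-0.13,0],[0,0,0]],[100,[-0.2,-0.13,0],[0,0,0]]])

```text
time: 4.87
eef_pos: [0.5085, -0.1532, 0.0634]
tcp_rot: [0.498, 0.502, -0.499, 0.501]
contact_force: [-0.1, -0.5, -0.7]
opening: 1.002
```

```bash
cat >> h.py <<'E'
def check(c):
    "dish centre (min. enclosing circle of white, z .018) and ring centre (yellow ring fitted as an ellipse)"
    im=c['color'].astype(int)
    cr=(im.min(2)>150)&(im.max(2)-im.min(2)<45)
    for b in blobs(cr,2000,30000): print('dish',b[0].round(1),b[1],b[2][2:],ray(c,*b[0],.018)[:2].round(4))
    ye=((im[...,0]-im[...,2]>60)&(im[...,1]-im[...,2]>40)).astype(np.uint8)
    for k in cv2.findContours(ye,cv2.RETR_EXTERNAL,cv2.CHAIN_APPROX_NONE)[0]:
        if len(k)>20:
            (u,v),a,_=cv2.fitEllipse(k); print('ring/cross',round(u,1),round(v,1),np.round(a,1),ray(c,u,v,.008)[:2].round(4))
E
python3 - <<'E'
from h import *
c=shot('wrist','w4'); check(c); s=ctrl.get_state(); print(s['eef_pos'],s['time'])
E
```

```text
dish [394.6   8.4] 2639 [153  18] [ 0.6315 -0.1952]
dish [315.7 156.9] 8220 [104 103] [ 0.5512 -0.1532]
dish [150.7 219.3] 7050 [99 92] [ 0.5101 -0.0464]
dish [ 20.3 233.8] 3346 [49 88] [0.4995 0.041 ]
ring/cross 160.3 155.3 [17.3 17.5] [ 0.5502 -0.0532]
ring/cross 6.9 155.3 [12.6 19.6] [0.5497 0.0456]
ring/cross 9.1 152.6 [ 88.7 119.6] [0.5515 0.0438]
ring/cross 315.8 153.6 [109.5 110.7] [ 0.5519 -0.1533]
ring/cross 160.1 152.8 [101.8 117.2] [ 0.5519 -0.0533]
[ 0.50942424 -0.15330163  0.06319477] 4.9167
```

View pics/w4.png

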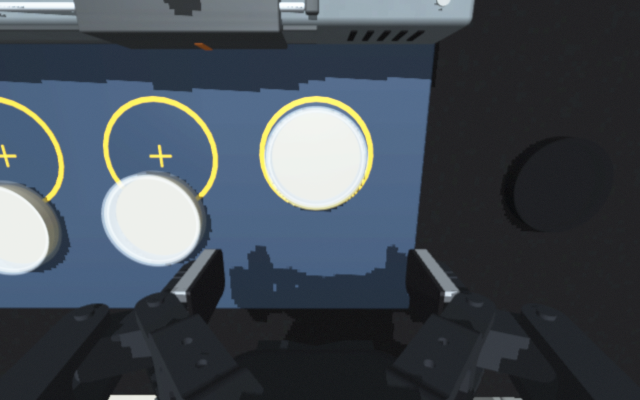

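The image shows dish 3 at (316,157) inside its ring, whose centre is at (316,154), so it is centred within about 1 mm. Next is the middle dish.

Request:
play_rows(rows=[[100,[0,0.005,-0.13],[0,0,0]],[100,[0,0.005,-0.25],[0,0,0]],[100,[0,0.005,-0.33],[0,0,0]],[100,[0,0.005,-0.351],[0,0,0]],[100,[0,0.005,-0.351],[0,0,0]],[100,[0.09,0.005,-0.351],[0,0,0]],[100,[0.16,0.005,-0.351],[0,0,0]],[100,[0.19,0.005,-0.351],[0,0,0]],[100,[0.199,0.005,-0.351],[0,0,0]],[100,[0.199,0.005,-0.351],[0,0,0]]])

```text
time: 5.75
eef_pos: [0.5114, -0.0492, 0.0037]
tcp_rot: [0.498, 0.502, -0.499, 0.501]
contact_force: [0.4, -0.0, -0.0]
opening: 0.996
```

Request:
play_rows(rows=[[80,[0,0,0],[0,0,0]],[75,[0,0,0],[0,0,0]],[70,[0,0,0],[0,0,0]],[70,[0,0,0],[0,0,0]],[70,[0,0,0],[0,0,0]],[70,[0,0,0],[0,0,0]]])

```text
time: 6.25
eef_pos: [0.513, -0.0491, 0.006]
tcp_rot: [0.499, 0.501, -0.498, 0.503]
contact_force: [0.1, -1.6, 6.1]
opening: 0.722
```

```bash
python3 - <<'E'
from h import *
c=shot('wrist','w5'); check(c); s=ctrl.get_state(); print(s['eef_pos'],s['opening'],s['contact_force'])
E
```

```text
dish [559.9 188.7] 16201 [149 142] [ 0.5508 -0.156 ]
dish [314.9 271.2] 12593 [131 121] [ 0.5099 -0.049 ]
dish [ 92.6 273.4] 9485 [137 109] [0.5082 0.0564]
ring/cross 324.5 184.2 [23.8 24.3] [ 0.5499 -0.0532]
ring/cross 110.8 184.0 [23.  25.1] [0.5494 0.0469]
ring/cross 539.5 180.1 [136.  164.6] [ 0.5524 -0.1538]
ring/cross 324.7 179.3 [146.5 150.2] [ 0.5522 -0.0533]
ring/cross 110.2 178.9 [135.4 162.9] [0.5518 0.0468]
[ 0.51297373 -0.04910955  0.00601187] 0.7196007465159372 [-0.50970241 -1.94327924  6.39551372]
```

Request:
play_rows(rows=[[70,[-0.005,0.02,0.002],[0,0,0]],[70,[-0.005,0.05,0.006],[0,0,0]],[70,[-0.005,0.08,0.01],[0,0,0]],[70,[-0.005,0.11,0.014],[0,0,0]],[70,[-0.005,0.134,0.0145],[0,0,0]],[70,[-0.005,0.134,0.0145],[0,0,0]],[70,[-0.005,0.134,0.0145],[0,0,0]]])

```text
time: 6.88
eef_pos: [0.5531, -0.0527, 0.0061]
tcp_rot: [0.499, 0.501, -0.498, 0.502]
contact_force: [0.8, 0.2, 1.4]
opening: 0.721
```

Request:
play_rows(rows=[[80,[0,0,0],[0,0,0]],[90,[0,0,0],[0,0,0]],[100,[0,0,0],[0,0,0]],[100,[0,0,0],[0,0,0]],[100,[0,0,0],[0,0,0]],[100,[-0.1,0,0],[0,0,0]],[100,[-0.2,0,0],[0,0,0]],[100,[-0.2,-0.1,0],[0,0,0]],[100,[-0.2,-0.15,0],[0,0,0]],[100,[-0.2,-0.15,0],[0,0,0]]])

```text
time: 7.72
eef_pos: [0.5042, -0.0524, 0.0658]
tcp_rot: [0.498, 0.502, -0.499, 0.501]
contact_force: [-0.1, -0.5, 0.1]
opening: 1.0
```

```bash
python3 - <<'E'
from h import *
c=shot('wrist','w6'); check(c); s=ctrl.get_state(); print(s['eef_pos'],s['opening'],s['contact_force'])
E
```

```text
dish [316.3 149.3] 8229 [103 102] [ 0.5513 -0.0527]
dish [482.3 151. ] 8299 [104 103] [ 0.5509 -0.1549]
dish [155.7 221.9] 6819 [98 90] [0.5031 0.0526]
ring/cross 162.3 149.0 [15.7 19.7] [0.5496 0.0469]
ring/cross 472.8 147.1 [103.2 117.7] [ 0.552  -0.1538]
ring/cross 317.1 146.1 [112.3 112.8] [ 0.5521 -0.0533]
ring/cross 162.2 146.3 [101.8 116.8] [0.5514 0.0467]
[ 0.50571228 -0.05264141  0.06590047] 1.0039255004613052 [0.13315496 1.51900315 0.44284855]
```

Request:
play_rows(rows=[[100,[0,0,-0.13],[0,0,0]],[100,[0,0,-0.25],[0,0,0]],[100,[0,0,-0.32],[0,0,0]],[100,[0,0,-0.342],[0,0,0]],[100,[0,0,-0.342],[0,0,0]],[100,[0.09,0,-0.342],[0,0,0]],[100,[0.16,0,-0.342],[0,0,0]],[100,[0.19,0,-0.342],[0,0,0]],[100,[0.202,0,-0.342],[0,0,0]],[100,[0.202,0,-0.342],[0,0,0]]])

```text
time: 8.6
eef_pos: [0.5059, 0.049, 0.0046]
tcp_rot: [0.498, 0.502, -0.499, 0.501]
contact_force: [-0.1, -0.5, 0.1]
opening: 1.0
```

Request:
play_rows(rows=[[80,[0,0,0],[0,0,0]],[75,[0,0,0],[0,0,0]],[70,[0,0,0],[0,0,0]],[70,[0,0,0],[0,0,0]],[70,[0,0,0],[0,0,0]],[70,[0,0,0],[0,0,0]]])

```text
time: 9.1
eef_pos: [0.5076, 0.0494, 0.007]
tcp_rot: [0.499, 0.501, -0.498, 0.503]
contact_force: [-0.7, -1.6, 7.6]
opening: 0.723
```

```bash
python3 - <<'E'
from h import *
c=shot('wrist','w7'); check(c); s=ctrl.get_state(); print(s['eef_pos'],s['opening'],s['contact_force'])
E
```

```text
dish [556.2 175.9] 16531 [150 144] [ 0.5509 -0.0553]
dish [314.8 273.4] 12333 [131 120] [0.5028 0.0495]
ring/cross 321.5 173.5 [24.3 24.3] [0.5494 0.0467]
ring/cross 537.5 169.4 [137.7 166.1] [ 0.5519 -0.0539]
ring/cross 321.5 168.5 [148.2 150.6] [0.5517 0.0467]
[0.50755559 0.04938197 0.00697256] 0.7190785329163306 [-0.83184253 -0.70706478  5.71131154]
```

Request:
play_rows(rows=[[70,[-0.005,0.02,0.002],[0,0,0]],[70,[-0.005,0.05,0.004],[0,0,0]],[70,[-0.005,0.09,0.008],[0,0,0]],[70,[-0.005,0.13,0.0105],[0,0,0]],[70,[-0.005,0.156,0.0105],[0,0,0]],[70,[-0.005,0.156,0.0105],[0,0,0]],[70,[-0.005,0.156,0.0105],[0,0,0]]])

```text
time: 9.73
eef_pos: [0.5539, 0.0468, 0.007]
tcp_rot: [0.499, 0.501, -0.498, 0.502]
contact_force: [0.8, 0.6, 0.7]
opening: 0.721
```

Request:
play_rows(rows=[[80,[0,0,0],[0,0,0]],[90,[0,0,0],[0,0,0]],[100,[0,0,0],[0,0,0]],[100,[0,0,0],[0,0,0]],[100,[0,0,0],[0,0,0]],[100,[-0.1,0,0],[0,0,0]],[100,[-0.2,0,0],[0,0,0]],[100,[-0.3,-0.1,0.1],[0,0,0]],[100,[-0.4,-0.2,0.2],[0,0,0]],[100,[-0.4,-0.2,0.2],[0,0,0]]])

```text
time: 10.57
eef_pos: [0.4928, -0.015, 0.1297]
tcp_rot: [0.499, 0.501, -0.498, 0.503]
contact_force: [0.9, 0.0, -0.1]
opening: 0.998
```

```bash
python3 - <<'E'
from h import *
c=shot('wrist','w8'); check(c); s=ctrl.get_state(); print(s['eef_pos'],s['opening'],s['contact_force'])
E
```

```text
dish [19.  73.6] 4501 [ 58 128] [0.589  0.2134]
dish [300.1   8.6] 2583 [147  19] [ 0.6346 -0.0032]
dish [593.2  10.8] 2048 [95 24] [ 0.6347 -0.218 ]
dish [238.6 128.2] 4896 [78 82] [0.549 0.047]
dish [363.2 127.5] 5020 [79 82] [ 0.5503 -0.0536]
dish [489.9 129.1] 4940 [79 81] [ 0.5496 -0.156 ]
ring/cross 482.4 127.3 [80.6 91.9] [ 0.5505 -0.1551]
ring/cross 362.4 127.0 [83.9 87.2] [ 0.5501 -0.0544]
ring/cross 241.8 126.8 [83.5 88.5] [0.5497 0.0467]
[ 0.49279675 -0.01613451  0.1310334 ] 1.0003633432455572 [1.61795764 0.87290946 1.26555062]
```

View pics/w8.png

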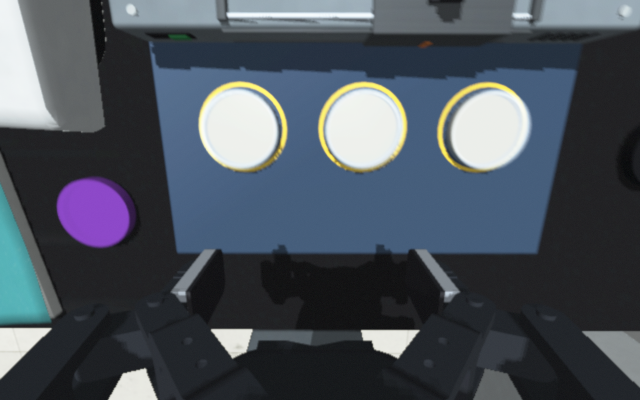

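All three dishes sit centred in their rings: dishes at (239,128), (363,128) and (490,129), rings at (242,127), (362,127) and (482,127). The rightmost offset is parallax from the oblique view. The shutter is still closed. Now for the knob.

Request:
play_rows(rows=[[100,[0,0.1,0.05],[0,0,0]],[100,[0,0.22,0.11],[0,0,0]],[100,[0,0.34,0.18],[0,0,0]],[100,[0,0.44,0.24],[0,0,0]],[100,[0,0.49,0.26],[0,0,0]],[100,[0,0.49,0.26],[0,0,0]],[100,[0,0.49,0.26],[0,0,0]]])

```text
time: 11.2
eef_pos: [0.6408, -0.0905, 0.1259]
tcp_rot: [0.498, 0.502, -0.499, 0.501]
contact_force: [-0.4, -0.1, -0.4]
opening: 1.001
```

```bash
python3 - <<'E'
from h import *
c=shot('top','t2'); im=c['color'].astype(int); s=ctrl.get_state(); print(s['eef_pos'],R.from_quat(s['tcp_rot']).as_matrix().round(4).tolist())
c=shot('wrist','w9'); im=c['color'].astype(int)
kn=(im[...,0]-im[...,2]>90)&(im[...,0]-im[...,1]>40)
for b in blobs(kn,20): print(b, ray(c,*b[0],.091)[:2],proj(c,(.6403,-.0927,.091)))
E
```

```text
[ 0.64003065 -0.08993681  0.12583782] [[-0.0023, 1.0, 0.007], [0.0009, 0.007, -1.0], [-1.0, -0.0022, -0.0009]]
(array([368.28791774,  13.2159383 ]), np.int32(389), array([350,   0,  39,  22], dtype=int32)) [ 0.75787988 -0.11621977] [319.71759769 228.14184632]
(array([490.08104575,  11.49150327]), np.int32(765), array([470,   0,  41,  24], dtype=int32)) [ 0.75902053 -0.17816495] [319.71759769 228.14184632]
(array([263.58715596, 182.80733945]), np.int32(109), array([261, 171,   7,  22], dtype=int32)) [ 0.66877275 -0.05922665] [319.71759769 228.14184632]
(array([319.4397351 , 220.52980132]), np.int32(755), array([309, 202,  22,  37], dtype=int32)) [ 0.6452916  -0.09247669] [319.71759769 228.14184632]
```

Request:
play_rows(rows=[[100,[0.07,0.003,0.008],[0,0,0]],[100,[0.14,0.003,0.008],[0,0,0]],[100,[0.19,0.003,0.008],[0,0,0]],[100,[0.207,0.003,0.008],[0,0,0]],[100,[0.207,0.003,0.008],[0,0,0]],[100,[0.207,0.003,0.008],[0,0,0]]])

```text
time: 11.8
eef_pos: [0.6417, -0.0926, 0.0651]
tcp_rot: [0.498, 0.502, -0.498, 0.502]
contact_force: [0.6, -0.6, 0.6]
opening: 0.999
```

```bash
python3 - <<'E'
from h import *
s=ctrl.get_state(); print(s['eef_pos'],s['contact_force'])
c=shot('wrist','w10')
E
```

```text
[ 0.64172416 -0.09257245  0.06510681] [ 0.62315102 -0.63601143  0.6059535 ]
```

View pics/w10.png

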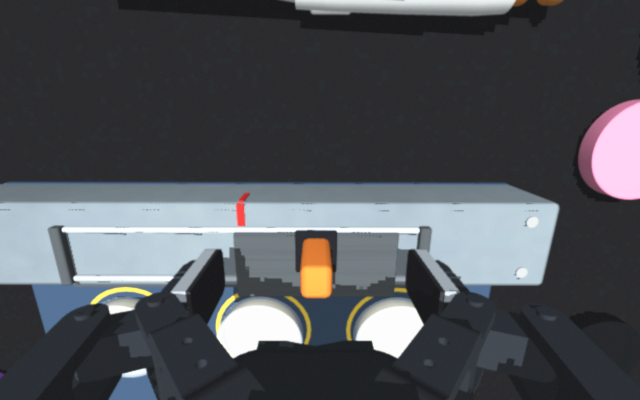

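The knob (317,268) stands midway between the pads, and the red line is at (242,210). Closing now.

Request:
play_rows(rows=[[50,[0,0,0],[0,0,0]],[30,[0,0,0],[0,0,0]],[5,[0,0,0],[0,0,0]],[5,[0,0,0],[0,0,0]],[5,[0,0,0],[0,0,0]],[5,[0,0,0],[0,0,0]],[5,[0,0,0],[0,0,0]],[5,[0,0,0],[0,0,0]],[5,[0,0,0],[0,0,0]],[5,[0,0,0],[0,0,0]]], force=60)

```text
time: 12.68
eef_pos: [0.6419, -0.093, 0.0651]
tcp_rot: [0.498, 0.502, -0.498, 0.502]
contact_force: [-1.5, 1.1, 2.4]
opening: 0.149
```

Request:
play_rows(rows=[[5,[0,0,-0.02],[0,0,0]],[5,[0,0,-0.045],[0,0,0]],[5,[0,0,-0.07],[0,0,0]],[5,[0,0,-0.095],[0,0,0]],[5,[0,0,-0.12],[0,0,0]],[5,[0,0,-0.133],[0,0,0]],[5,[0,0,-0.133],[0,0,0]],[5,[0,0,-0.133],[0,0,0]],[5,[0,0,-0.133],[0,0,0]],[5,[0,0,-0.133],[0,0,0]]])

```text
time: 13.52
eef_pos: [0.6417, -0.0546, 0.0651]
tcp_rot: [0.497, 0.501, -0.499, 0.503]
contact_force: [-0.6, -6.2, 1.6]
opening: 0.148
```

```bash
python3 - <<'E'
from h import *
s=ctrl.get_state(); print(s['eef_pos'],s['contact_force'],s['opening'],s['time'])
c=shot('wrist'); im=c['color'].astype(int)
kn=(im[...,0]-im[...,2]>90)&(im[...,0]-im[...,1]>40); rd=(im[...,0]-im[...,1]>80)&(im[...,1]<60)
for n,m,z in(('kn',kn,.091),('red',rd,.053)):
    for b in blobs(m,15): print(n,b[0].round(1),b[1],b[2],ray(c,*b[0],z)[:2].round(4))
cv2.imwrite('pics/w11.png',c['color'][:,:,::-1]); print(proj(c,(.6403,-.0533,.091)),proj(c,(.655,-.0533,.053)))
E
```

```text
[ 0.64172704 -0.05458196  0.06514811] [-0.63488382 -6.15459287  1.57691362] 0.14785697060216213 13.5167
kn [590.1   1.2] 25 [587   0   9   4] [ 0.7475 -0.1455]
kn [620.6   1.1] 61 [610   0  22   4] [ 0.7476 -0.1557]
kn [312.  210.8] 207 [308 194   8  33] [ 0.6734 -0.053 ]
kn [314.7 262.4] 1056 [300 239  31  60] [ 0.6506 -0.0542]
[312.38348334 284.16990478] [312.83094707 221.17855224]
```

View pics/w11.png

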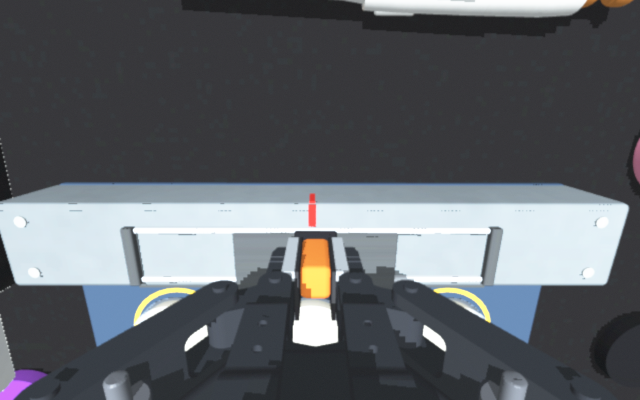

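The knob (315,262) is nearly level with the red line (312,210), about 1 mm short. I'll make a small correction and let it settle.

Request:
play_rows(rows=[[5,[0,0,-0.004],[0,0,0]],[5,[0,0,-0.004],[0,0,0]],[5,[0,0,-0.004],[0,0,0]],[5,[0,0,-0.004],[0,0,0]],[5,[0,0,-0.004],[0,0,0]],[5,[0,0,-0.004],[0,0,0]],[5,[0,0,-0.004],[0,0,0]],[5,[0,0,-0.004],[0,0,0]]])

```text
time: 14.23
eef_pos: [0.6417, -0.0535, 0.0651]
tcp_rot: [0.497, 0.501, -0.499, 0.503]
contact_force: [-1.2, -6.3, 2.3]
opening: 0.149
```

```bash
python3 - <<'E'
from h import *
s=ctrl.get_state(); print(s['eef_pos'],s['contact_force'],s['opening'],s['time'],np.abs(s['dq']).max())
c=shot('wrist'); im=c['color'].astype(int)
kn=(im[...,0]-im[...,2]>90)&(im[...,0]-im[...,1]>40)
for b in blobs(kn,150): print(b[0].round(1),b[1],ray(c,*b[0],.07 if b[1]>500 else .053)[:2].round(4))
c=shot('top'); cv2.imwrite('pics/t3.png',cv2.resize(c['color'][140:260,190:440,::-1],None,fx=3.2,fy=3.2,interpolation=cv2.INTER_CUBIC))
E
```

```text
[ 0.64173575 -0.05354928  0.06514781] [-1.23469567 -6.34699846  2.26001006] 0.14865246884826835 14.2333 0.002223963049588052
[313.9 210.8] 205 [ 0.6608 -0.0528]
[314.4 262.7] 1081 [ 0.6394 -0.0531]
```

View pics/t3.png

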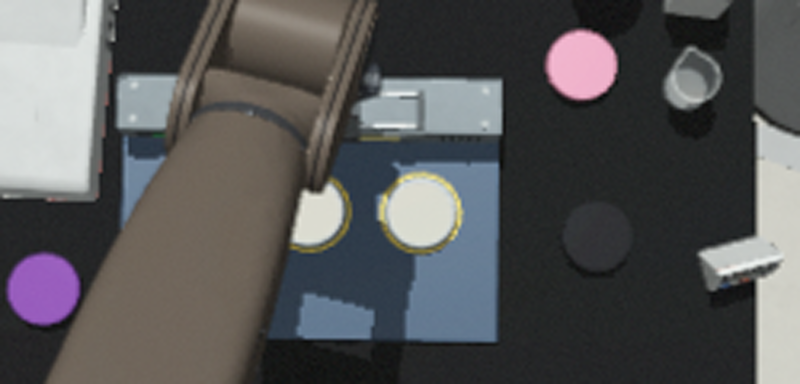

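The knob now lines up with the red line to about 0.3 mm and is still. The dishes that are visible in the top view (312,213 and 421,213) are centred in their rings, and the beaker and timer haven't moved. Handing in.

```bash
python3 -c "
from plant import ctrl
print(ctrl.sign_off())"
```

```text
the job is handed in; nothing more can be done
None
```

All three cream dishes were slid along the stage under a light grip and sit one in each ring. The shutter was pulled to half open, and I handed the job in with the fingers still holding the knob against the spring.

- **Dishes:** The wrist camera, looking from close by, showed dishes 2 and 3 within about 1 mm of their ring centres. Dish 1 measured within about 1 mm too, but from higher up. That higher view showed the right-hand dish offset by about 7 px, which I put down to the slanted view. The last top view showed the middle (partly hidden) and right dishes centred. The arm hid the left dish, so I did not re-check it after moving to the knob.
- **Shutter:** The knob is level with the red line to about 0.3 mm. The force on the tool was about 6.3 N along the slide, close to the expected 7 N, and the arm was at rest at 14.2 s. The finger contact force itself was not measured, but the grip was set to 60 N.
- **Camera disagreement:** The top and wrist cameras differed by about 3 mm in y. I used the wrist camera, which agreed with where the gripped dish stood.
- **Bystanders:** The timer, the beaker and the look-alike discs in the last top view looked unmoved; I did not measure their positions.

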